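# Push a circuit board home and turn its two keepers shut

### The job

First push the loose circuit board in the fixture away from you with a fingertip, along its rails, until it is home against both back stops. Then push the tails of the two swivelling keepers round, one after the other, until each tail points straight out from the board over the dark line on the base plate, with its nose lying square across the board's end. Only push: do not lift the board, and leave the things around the fixture where they are.

Things in the scene. Friction and masses are not known exactly. Their poses are not given: they have to be found in the camera images.
- fixture: pale aluminium base plate fixed to the bench, 150 (x) x 320 (y) x 10 mm high; origin at the centre of its underside; x points away from the robot (turned up to 20 degrees), y left. It bears two grey rails along x (x -67 to +43 mm, |y| 50 to 63 mm, 16 mm high, guides outside |y| 56.5 to 19 mm), open at the front, and at either end a keeper: a double-ended lever with a short flat nose and a long tail
- stops (a point): midway between the two steel back stops, on their front faces (fixture x +31 mm, 17 mm above the bench): the board's far edge touches them when home. Each stop is 22 mm wide, 24 mm high, centred 28 mm to the left or right of this point
- board: loose green circuit board, 62 (x) x 110 (y) mm, 60 g, plate 16 to 18 mm above the bench, parts on it up to 18 mm over its origin. Origin under its middle, 13 mm above the bench; front edge 31 mm to -x of it. Axes as the fixture's. Home at fixture x 0; starts 16 to 26 mm short, toward the robot. Free in front of it down to the base plate (10 mm). 1.5 mm play each side, slides easily
- keeper_left (a joint): angle (rad) of the left keeper. 0: tail straight out from the board (fixture +y) over the dark line, nose square over the board's end; positive: turned counter-clockwise seen from above (at +1.57 the tail points along fixture -x, to the robot). Starts at +0.9 to +1.4, closes clockwise. No stop at 0: it can overturn to -0.7. Stiff by friction (1.5 N at the sleeve), stays where left
- keeper_right (a joint): angle (rad) of the right keeper. 0: tail straight out from the board (fixture -y) over the dark line, nose square over the board's end; positive: turned counter-clockwise seen from above (at +1.57 the tail points along fixture +x, away from the robot). Starts at +0.9 to +1.4, closes clockwise. No stop at 0: it can overturn to -0.7. Stiff by friction (1.5 N at the sleeve), stays where left
- keeper_left_pivot (a point): on the left keeper's pivot axis, 28 mm above the bench, at fixture x 0, y +80 mm; the pivot's hub is 22 mm across and its screw ends 38 mm above the bench; the nose reaches 30 mm from it, 3 mm above the board
- keeper_right_pivot (a point): on the right keeper's pivot axis, 28 mm above the bench, at fixture x 0, y -80 mm; the pivot's hub is 22 mm across and its screw ends 38 mm above the bench; the nose reaches 30 mm from it, 3 mm above the board
- keeper_left_tail (a point): centre of the left keeper's tail sleeve, 55 mm from its pivot, 28 mm above the bench. The sleeve is a black bar 38 mm long (37 to 75 mm from the pivot), 12 mm wide and 14 mm high, from 21 to 35 mm above the bench; the base plate's top is 11 mm below it
- keeper_right_tail (a point): centre of the right keeper's tail sleeve, 55 mm from its pivot, 28 mm above the bench. The sleeve is a black bar 38 mm long (37 to 75 mm from the pivot), 12 mm wide and 14 mm high, from 21 to 35 mm above the bench; the base plate's top is 11 mm below it
- reel: bystander: grey reel standing on its flange, 64 mm across, 42 mm high, to the left; origin under its centre
- inlet: bystander: black mains inlet, 34 x 58 x 37 mm, to the right; origin under its centre
- driver: bystander: black torque screwdriver lying behind the fixture, 186 mm long, 34 mm thick; origin under its centre, length along its y
- dish: bystander: round black dish of small hardware, 67 mm across, 24 mm high, to the left and behind; origin under its centre
Mind the look-alikes: they are no part of the job. Leave any brown or yellow look-alike of the board alone.

How it is judged:
By the outcome, as a careful person would: the job done as asked, in the order asked, and still so for the second after the job is handed in, with the robot touching nothing.
It also fails if it takes over 61 s, if anything falls off the work surface, if the arm or the gripper's body presses on something with over 40 N, if the wrist force passes 120 N, or if a joint passes its speed limit or range.

### The arm

A 7-joint arm with a two-finger parallel gripper is mounted at the origin on a cart in front of the work surface, level with it; the furniture and walls round the work are solid. World frame = base frame: x ahead of the robot, y to its left, z up, the work surface at z = 0. Lengths are in m, angles in rad, forces in N, time in s.
With the tool pointing down it reaches from about 0.425 to 0.875 m from the base axis. Payload 4.7 kg.
Tool frame: the origin (TCP) lies midway between the tips of the shut fingers; the grasp point (between the pads) lies 19 mm behind it; z points along the fingers, y is the direction in which the jaws open and shut (so a half turn about z gives the same grasp; the last joint's range is limited). The gripper opens to 87 mm and grips with 3 to 60 N. Pads are 19 mm wide; open, the fingers measure 117 mm over their backs; the gripper's body (75 mm by 190 mm) begins 51 mm behind the grasp point.
Start: joints at [-1.133, 0.321, -0.07, 1.45, 0.023, 1.371, -0.057], TCP at [0.267, 0.593, 0.223] pointing down, gripper open.
Joint ranges: [-2.86, 2.86], [-0.3, 2.09], [-1.38, 1.24], [0.06, 2.45], [-1.56, 4.7], [0.09, 2.05], [-2.69, 2.69]. Speed limits (rad/s): [2.57, 2.57, 3.14, 3.14, 3.14, 3.14, 3.14].

### API

Orientations are given as a rotation vector (axis times angle).
In Python, from bench import monitor, eyes, order gives the robot as it stands. The module is installed in compiled form; this text tells all that it offers.
- The arm moves only by the shell command python3 -m pendant 'ROWS' [FORCE]. ROWS is JSON, a list of rows, each a list of 3 entries, a list of its own where there are three numbers: the turn, a rotation vector about the tool's x, y, z in degrees, then the shift along the tool's x, y, z in m, then the gripper command: -1 is fully open, 1 is shut, values between are in proportion. In form: [[[rx, ry, rz], [tx, ty, tz], hand], ...]. A call has 1 to 8 rows; each row shifts and turns the commanded pose from where the row before left it, along the tool's axes as they then stand; what a row does not reach is not made up. A row lasts 1/8 s, in which the tool goes at most 62.5 mm and 10.7 degrees, less where a joint would pass 70% of its speed; a pose out of reach is approached as far as the arm can. A call is refused whole if a number of a shift passes 0.0625 or a number of a turn 10.7, either way. A call with a gripper value outside its range is refused whole. The fingers move at their own pace and stop on an object; FORCE is the grip in N (left out, the last holds). Time passes only in rows, so rows that do not move let the fingers close. It gives the time, the measured TCP pose, the force and the opening at its end, in the units of the state.
- monitor.get_state(): the state, without advancing time (a new reading comes with each control period).
- eyes.get_image(name): name is "scene" or "top" or "wrist"; returns a dict with "color" (400x640x3 uint8, red, green, blue), "range_z" (400x640 float32, m along the optical axis (not along the pixel's ray), 0 where there is no reading), "fx", "fy", "cx", "cy" (pixels), "world_to_cam" (4x4, takes a point from world to camera coordinates). Camera axes: x right, y up, looking along -z (the intrinsics and any distortion apply to the point x, -y, -z); pixel columns grow to the right and rows downward; lengths in m; the calibration is good to about 2 mm. A picture is of the moment at which its call begins.
- order.close_job(): hands the job in, once; it reports no verdict.
The state is a dict: "time": time; "joint_positions": joint angles; "qd": joint speeds; "joint_torque": joint torques, N m; "position": TCP position; "tool_rot": TCP orientation; "ft_force": force on the tool from outside, world axes, zero at the start; "torque": the same for the moment, N m; "grip_width": opening from 0.0 (shut) to 1.0 (fully open).
Only numpy, scipy, OpenCV 4.12 (cv2) and the standard library are available. Lean on these libraries where they do the work, as an engineer would, in place of code of your own. Each camera call takes 0.05 s, during which the arm holds its last target.

## Working session

There is one attempt and no reset: what is moved stays moved. The work goes in short steps, Python scripts to look and compute and a shell command to move; the robot and the scene stay as the last step left them, time stands still between calls to the robot, and variables do not carry over. Pictures are saved under pics/ and viewed, and the job is handed in when it is done.

```bash
mkdir -p pics
cat > h.py <<'E'
import numpy as np,cv2
from bench import monitor,eyes,order
def snap(n,f):
    im=eyes.get_image(n); cv2.imwrite('pics/%s.png'%f,im['color'][:,:,::-1]); np.savez('pics/%s.npz'%f,**im); return im
def ray(im,u,v):
    T=np.linalg.inv(im['world_to_cam']); d=np.array([(u-im['cx'])/im['fx'],-(v-im['cy'])/im['fy'],-1])
    return T[:3,3],T[:3,:3]@d
def onz(im,u,v,z):
    o,d=ray(im,u,v); return o+d*(z-o[2])/d[2]
def pt(im,u,v):
    o,d=ray(im,u,v); return o+d*float(im['range_z'][int(v),int(u)])
def proj(im,p):
    c=im['world_to_cam']@np.append(p,1); return np.array([im['cx']+im['fx']*c[0]/-c[2], im['cy']-im['fy']*c[1]/-c[2]])
E
python3 - <<'E'
from h import *
for n in ['scene','top','wrist']:
    im=snap(n,n+'0'); print(n,im['fx'],im['cx'],im['cy'],np.round(np.linalg.inv(im['world_to_cam']),3).tolist())
print(monitor.get_state())
E
```

```text
scene 447.33027769519697 317.9813954913608 201.34146107041704 [[0.657, 0.346, -0.669, -0.317], [-0.753, 0.314, -0.578, -0.78], [0.01, 0.884, 0.467, 0.666], [0.0, 0.0, 0.0, 1.0]]
top 443.5640031079421 319.5336621591263 203.55241584051203 [[0.009, 0.997, -0.073, 0.505], [-1.0, 0.008, -0.008, -0.018], [-0.007, 0.073, 0.997, 1.292], [0.0, 0.0, 0.0, 1.0]]
wrist 282.8779916829614 322.1489082972692 199.84788065978583 [[0.41, -0.882, -0.232, 0.203], [0.912, 0.396, 0.107, 0.621], [-0.003, -0.255, 0.967, 0.383], [0.0, 0.0, 0.0, 1.0]]
{'time': 0.15, 'joint_positions': array([-1.13288896,  0.3216915 , -0.07013088,  1.45139824,  0.02257434,
        1.37082802, -0.05689923]), 'qd': array([-2.75873820e-04, -1.58669097e-03,  8.13409319e-05, -3.22548592e-03,
       -4.65269767e-04,  7.08950531e-04, -3.72025844e-04]), 'joint_torque': array([ 5.04015884e-05, -4.91793287e+01, -4.04548673e-01, -3.12881505e+01,
       -6.40575564e-02,  4.04213753e-02,  1.09262965e-04]), 'position': array([0.26713204, 0.59209566, 0.2216862 ]), 'tool_rot': array([-6.60587709e-01, -3.07107248e+00,  2.37627669e-03]), 'ft_force': array([ 0.54301854, -0.44117215, -0.1901918 ]), 'torque': array([-0.04588829,  0.00425675, -0.02337455]), 'grip_width': 0.9994507976370045}
```

View pics/top0.png

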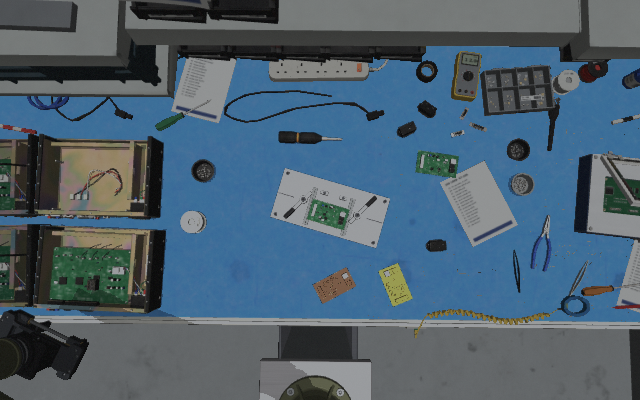

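View pics/scene0.png

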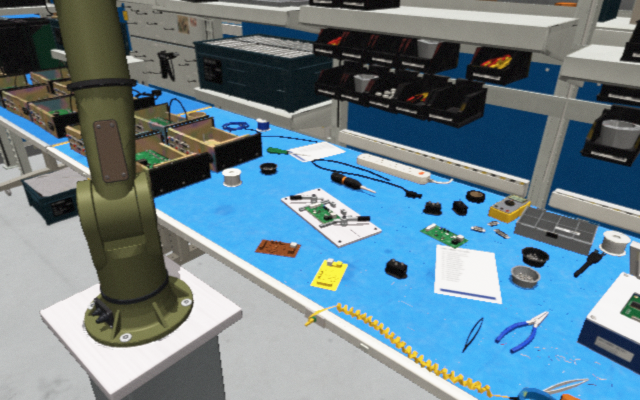

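The fixture is the white plate at top (330,207). The green board in it is at (328,212). The look-alikes are a green board at (437,162), a brown one at (334,285) and a yellow one at (396,283), none of them in a fixture. I'll enlarge the fixture.

Run:
```python
from h import *
im=cv2.imread('pics/top0.png')
cv2.imwrite('pics/top0c.png',cv2.resize(im[160:255,262:398],None,fx=5.8,fy=5.8,interpolation=cv2.INTER_CUBIC))
im=dict(np.load('pics/top0.npz'))
# plate mask
c=im['color'].astype(int); m=((c.min(2)>170)).astype(np.uint8); m[:160]=0;m[255:]=0;m[:,:262]=0;m[:,398:]=0
cs,_=cv2.findContours(m,cv2.RETR_EXTERNAL,cv2.CHAIN_APPROX_NONE); k=max(cs,key=cv2.contourArea)
b=cv2.boxPoints(cv2.minAreaRect(k)); print(b)
P=np.array([onz(im,u,v,0.010) for u,v in b]); print(P.round(4)); print(np.linalg.norm(P-np.roll(P,1,0),axis=1))
print(P.mean(0), [pt(im,u,v).round(3) for u,v in[(290,180),(370,235),(300,220)]])
```

```text
Traceback (most recent call last):
ValueError: max() iterable argument is empty
```

View pics/top0c.png

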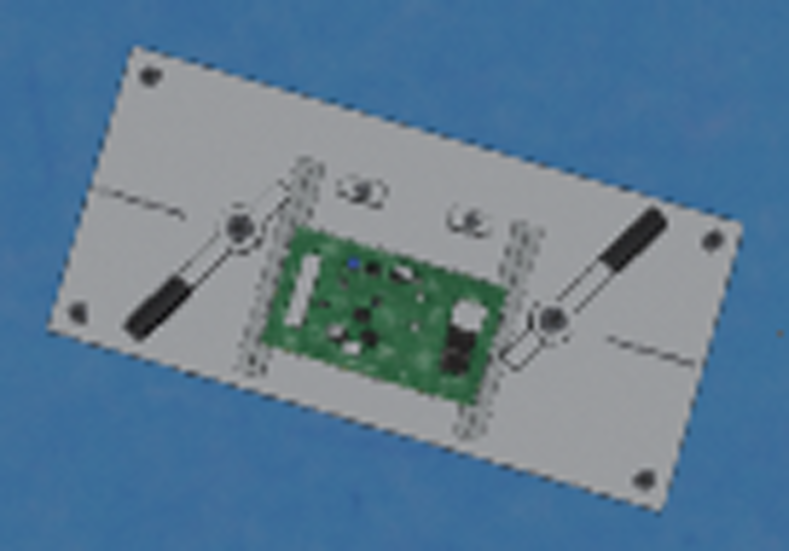

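```bash
cat >> h.py <<'E'
def roi(sh,b):
    m=np.zeros(sh,np.uint8); m[b[1]:b[3],b[0]:b[2]]=1; return m
E
python3 - <<'E'
from h import *
im=dict(np.load('pics/top0.npz'))
c=im['color'].astype(int); sat=c.max(2)-c.min(2)
m=((sat<30)&(c.min(2)>100)).astype(np.uint8)*roi(c.shape[:2],(262,160,398,255))
cs,_=cv2.findContours(m,cv2.RETR_EXTERNAL,cv2.CHAIN_APPROX_NONE); k=max(cs,key=cv2.contourArea)
b=cv2.boxPoints(cv2.minAreaRect(k)); print(b)
P=np.array([onz(im,u,v,0.010) for u,v in b]); print(P.round(4)); print(np.linalg.norm(P-np.roll(P,1,0),axis=1))
C=P.mean(0); e=P-np.roll(P,1,0); print(C,[np.degrees(np.arctan2(*x[1::-1])) for x in e])
print([pt(im,u,v).round(3) for u,v in[(290,180),(370,235),(300,220)]])
black=((c.max(2)<45)).astype(np.uint8)*roi(c.shape[:2],(262,160,398,255))
n,l,s,ce=cv2.connectedComponentsWithStats(black)
for i in range(1,n):
    if s[i,4]>8: print(s[i],ce[i],onz(im,*ce[i],0.035).round(4))
g=((c[:,:,1]-c[:,:,0]>30)&(c[:,:,1]-c[:,:,2]>15)).astype(np.uint8)*roi(c.shape[:2],(262,160,398,255))
cs,_=cv2.findContours(g,cv2.RETR_EXTERNAL,cv2.CHAIN_APPROX_NONE); k=max(cs,key=cv2.contourArea)
b=cv2.boxPoints(cv2.minAreaRect(k));P=np.array([onz(im,u,v,0.018) for u,v in b]); print('board',P.round(4),P.mean(0),np.linalg.norm(P-np.roll(P,1,0),axis=1))
E
```

```text
[[269.7325  216.50954]
 [284.23886 167.18788]
 [390.02866 198.30254]
 [375.5223  247.62419]]
[[ 0.5606  0.1358  0.01  ]
 [ 0.7049  0.0959  0.01  ]
 [ 0.6164 -0.212   0.01  ]
 [ 0.4738 -0.17    0.01  ]]
[0.31788199 0.14968811 0.32040864 0.14865682]
[ 0.58894283 -0.03758905  0.01      ] [np.float64(74.14679253239936), np.float64(-15.449603009778244), np.float64(-106.03826079453084), np.float64(163.58000089711925)]
[array([0.667, 0.078, 0.011]), array([ 0.51 , -0.155,  0.006]), array([0.551, 0.048, 0.009])]
[366 197  11  10  34] [371.05882353 200.82352941] [ 0.6066 -0.1544  0.035 ]
[284 208  11  10  31] [288.5483871 213.       ] [0.57   0.0795 0.035 ]
[339 217   5   7  22] [340.59090909 220.        ] [ 0.5514 -0.0682  0.035 ]
board [[ 0.5552  0.0287  0.018 ]
 [ 0.613   0.012   0.018 ]
 [ 0.5825 -0.0925  0.018 ]
 [ 0.525  -0.0756  0.018 ]] [ 0.56894668 -0.03186139  0.018     ] [0.10852529 0.0601495  0.1088736  0.06000541]
```

```bash
cat >> h.py <<'E'
from scipy.spatial.transform import Rotation as R
def go(target,yaw=None):
    s=monitor.get_state(); r=R.from_rotvec(s['tool_rot']); M=r.as_matrix()
    print('t',round(s['time'],2),'pos',s['position'].round(4),'F',s['ft_force'].round(1),'w',round(s['grip_width'],2),'toolx',M[:,0].round(3),'z',M[:,2].round(3))
    if yaw is not None:
        X=-np.array([np.cos(yaw),np.sin(yaw),0]);Z=np.array([0,0,-1.]);D=np.stack([X,np.cross(Z,X),Z],1)
        print('turn deg',np.degrees((r.inv()*R.from_matrix(D)).as_rotvec()).round(2)); M2=D
        print('shift after turn',(M2.T@(np.array(target)-s['position'])).round(4))
    print('shift now',(M.T@(np.array(target)-s['position'])).round(4))
E
python3 - <<'E'
from h import *
im=dict(np.load('pics/top0.npz'))
for u,v in [(155,240),(158,300),(60,305),(155,180),(100,300),(40,340)]: print(u,v,pt(im,u,v).round(3))
go((0.50,-0.012,0.26),np.radians(-15.9))
E
```

```text
155 240 [0.491 0.44  0.08 ]
158 300 [0.321 0.447 0.023]
60 305 [0.316 0.68  0.099]
155 180 [0.659 0.456 0.053]
100 300 [0.322 0.602 0.042]
40 340 [0.29  0.553 0.379]
t 0.15 pos [0.2671 0.5921 0.2217] F [ 0.5 -0.4 -0.2] w 1.0 toolx [-0.912  0.411 -0.   ] z [-0.001 -0.001 -1.   ]
turn deg [-0.09 -0.   -8.38]
shift after turn [-0.3895 -0.5172 -0.0383]
shift now [-0.4607 -0.455  -0.0376]
```

```bash
python3 -m pendant '[[[0,0,-8.4],[0,0,0],1],[[0,0,0],[-0.032,-0.043,-0.003],1],[[0,0,0],[-0.032,-0.043,-0.003],1],[[0,0,0],[-0.032,-0.043,-0.003],1],[[0,0,0],[-0.032,-0.043,-0.003],1],[[0,0,0],[-0.032,-0.043,-0.003],1],[[0,0,0],[-0.032,-0.043,-0.003],1],[[0,0,0],[0,0,0],1]]' 10; python3 -c "
from h import *
go((0.50,-0.012,0.26),np.radians(-15.9))"
```

```text
time: 1.15
position: [0.3836, 0.2875, 0.241]
tool_rot: [0.446, 3.109, -0.0]
ft_force: [-0.7, -0.3, -0.6]
grip_width: 0.171
t 1.15 pos [0.3836 0.2875 0.241 ] F [-0.7 -0.3 -0.6] w 0.17 toolx [-0.96   0.281 -0.001] z [ 0.001 -0.    -1.   ]
turn deg [ 0.    0.07 -0.44]
shift after turn [-0.194  -0.2561 -0.019 ]
shift now [-0.196  -0.2546 -0.0188]
```

```bash
python3 -m pendant '[[[0,0,0],[-0.033,-0.043,-0.003],1],[[0,0,0],[-0.033,-0.043,-0.003],1],[[0,0,0],[-0.033,-0.043,-0.003],1],[[0,0,0],[-0.033,-0.043,-0.003],1],[[0,0,0],[-0.033,-0.043,-0.003],1],[[0,0,0],[-0.031,-0.040,-0.003],1],[[0,0,0],[0,0,0],1]]'; python3 -c "
from h import *
go((0.50,-0.012,0.26),np.radians(-15.9))
snap('wrist','w1');snap('top','t1')"
```

```text
time: 2.02
position: [0.5011, -0.0106, 0.2587]
tool_rot: [0.444, 3.109, -0.002]
ft_force: [-0.1, 0.1, -1.0]
grip_width: 0.008
t 2.02 pos [ 0.5011 -0.0106  0.2587] F [-0.1  0.1 -1. ] w 0.01 toolx [-0.96   0.28  -0.001] z [ 0.001 -0.001 -1.   ]
turn deg [-0.06  0.06 -0.36]
shift after turn [ 0.0007 -0.0016 -0.0013]
shift now [ 0.0007 -0.0016 -0.0013]
```

View pics/w1.png

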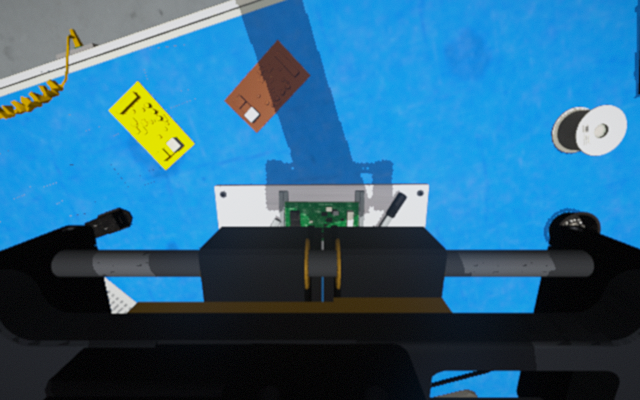

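```bash
python3 -m pendant '[[[0,0,0],[-0.052,0,0],1],[[0,0,0],[-0.052,0,0],1],[[0,0,0],[-0.052,0,0],1],[[0,0,0],[0,0,0],1]]'; python3 -c "
from h import *
go((0.50,-0.012,0.26),np.radians(-15.9))
snap('wrist','w2')"
```

```text
time: 2.62
position: [0.6518, -0.0475, 0.2545]
tool_rot: [-0.429, -3.107, 0.004]
ft_force: [-0.7, 1.4, 0.3]
grip_width: 0.006
t 2.62 pos [ 0.6518 -0.0475  0.2545] F [-0.7  1.4  0.3] w 0.01 toolx [-0.963  0.271  0.004] z [-0.005 -0.002 -1.   ]
turn deg [-0.18 -0.24  0.17]
shift after turn [ 0.1558 -0.0074 -0.0055]
shift now [ 0.1558 -0.007  -0.0048]
```

View pics/w2.png

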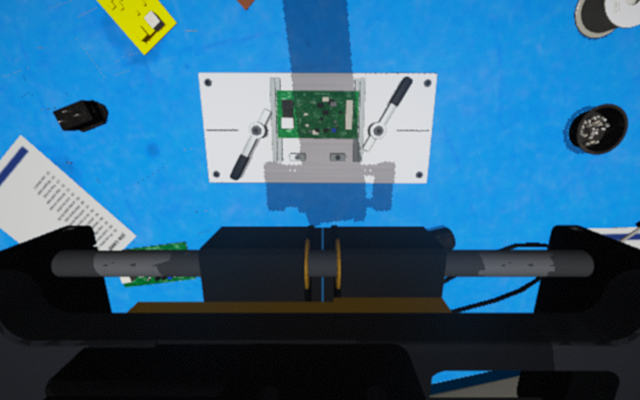

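The wrist view shows the whole fixture: plate (199..436, 72..183), board (275..358, 90..138), pivots at (258,130) for the right keeper and (376,130) for the left, dark lines at (221,130) and (412,130), stops at (297,156) and (338,156).

Run:
```python
from h import *
im=dict(np.load('pics/w2.npz'));tp=dict(np.load('pics/top0.npz'))
a=cv2.imread('pics/w2.png'); cv2.imwrite('pics/w2c.png',cv2.resize(a[65:190,192:442],None,fx=3.2,fy=3.2,interpolation=cv2.INTER_CUBIC))
def tri(p,q):
    o1,d1=ray(im,*p);o2,d2=ray(tp,*q)
    s=np.linalg.lstsq(np.stack([d1,-d2],1),o2-o1,rcond=None)[0]; A=o1+d1*s[0];B=o2+d2*s[1]; return ((A+B)/2).round(4),np.linalg.norm(A-B).round(4)
c=im['color'].astype(int); sat=c.max(2)-c.min(2); Rr=(190,65,445,190)
m=((sat<40)&(c.min(2)>90)).astype(np.uint8)*roi(c.shape[:2],Rr); m=cv2.morphologyEx(m,cv2.MORPH_OPEN,np.ones((3,3)))
cs,_=cv2.findContours(m,cv2.RETR_EXTERNAL,cv2.CHAIN_APPROX_NONE); k=max(cs,key=cv2.contourArea)
b=cv2.boxPoints(cv2.minAreaRect(k)); print(b.round(1).tolist(),cv2.approxPolyDP(cv2.convexHull(k),4,True).ravel())
bl=((c.max(2)<60)).astype(np.uint8)*roi(c.shape[:2],Rr)
n,l,s,ce=cv2.connectedComponentsWithStats(bl)
for i in range(1,n):
    if s[i,4]>8: print(s[i],ce[i].round(1),onz(im,*ce[i],0.01).round(4),onz(im,*ce[i],0.035).round(4))
g=((c[:,:,1]-c[:,:,0]>30)&(c[:,:,1]-c[:,:,2]>10)).astype(np.uint8)*roi(c.shape[:2],Rr)
cs,_=cv2.findContours(g,cv2.RETR_EXTERNAL,cv2.CHAIN_APPROX_NONE); k=max(cs,key=cv2.contourArea)
b=cv2.boxPoints(cv2.minAreaRect(k));P=np.array([onz(im,u,v,0.018) for u,v in b]); print('board',b.round(1).tolist(),P.round(4),P.mean(0),np.linalg.norm(P-np.roll(P,1,0),axis=1))
```

```text
[[199.0, 73.0], [436.0, 73.0], [436.0, 182.0], [199.0, 182.0]] [436  74 425 182 209 180 199  73]
[391  89   8  13  16] [394.4  94.8] [0.5709 0.075  0.01  ] [0.5718 0.0686 0.035 ]
[283 101  10  15 114] [287.2 108.2] [ 0.5482 -0.0698  0.01  ] [ 0.5504 -0.0672  0.035 ]
[328 100   6   5  10] [329.8 101.5] [ 0.5556 -0.0114  0.01  ] [ 0.5574 -0.0124  0.035 ]
[317 103   7   5  33] [320.2 105. ] [ 0.5564 -0.0252  0.01  ] [ 0.5581 -0.0254  0.035 ]
[322 110   7   5  30] [325.3 112.1] [ 0.5671 -0.0209  0.01  ] [ 0.5682 -0.0214  0.035 ]
[315 128   4   4  11] [316.8 129.5] [ 0.5863 -0.0385  0.01  ] [ 0.5862 -0.0379  0.035 ]
[324 128   5   5  19] [325.7 129.8] [ 0.5901 -0.0268  0.01  ] [ 0.5898 -0.0269  0.035 ]
[231 156  17  23  72] [238.5 168.8] [ 0.6087 -0.1626  0.01  ] [ 0.6073 -0.1544  0.035 ]
board [[276.0, 90.0], [359.0, 90.0], [359.0, 137.0], [276.0, 137.0]] [[ 0.523  -0.0764  0.018 ]
 [ 0.5527  0.0292  0.018 ]
 [ 0.6116  0.0148  0.018 ]
 [ 0.5808 -0.0952  0.018 ]] [ 0.56701006 -0.03189986  0.018     ] [0.06076695 0.10971096 0.06067477 0.11417896]
```

View pics/w2c.png

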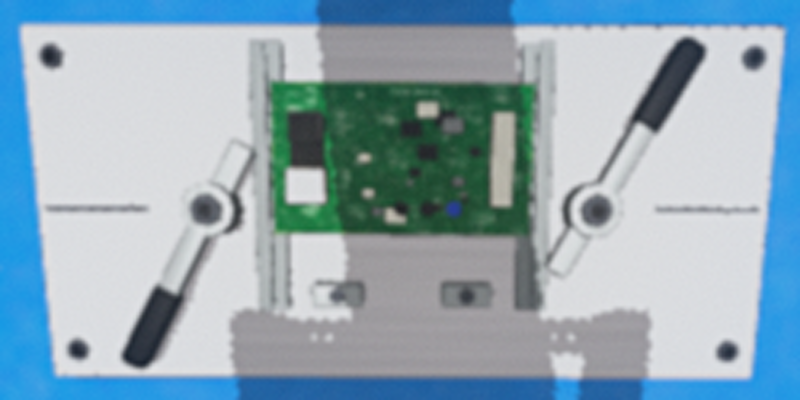

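Run:
```python
from h import *
im=dict(np.load('pics/w2.npz'));tp=dict(np.load('pics/top0.npz'))
W=lambda u,v:(191.66+u/3.2,64.66+v/3.2) if 0 else (192+(u+.5)/3.2-.5,65+(v+.5)/3.2-.5)
T=lambda u,v:(262+(u+.5)/5.8-.5,160+(v+.5)/5.8-.5)
def tri(p,q):
    o1,d1=ray(im,*p);o2,d2=ray(tp,*q)
    s=np.linalg.lstsq(np.stack([d1,-d2],1),o2-o1,rcond=None)[0]; A=o1+d1*s[0];B=o2+d2*s[1]; return ((A+B)/2),np.linalg.norm(A-B)
D=dict(hFL=((753,57),(78,313),.01),hFR=((51,56),(645,480),.01),hBL=((727,351),(150,76),.01),hBR=((78,349),(712,239),.01),
pL=((597,210),(240,228),.038),pR=((206,210),(553,320),.038),lLi=((656,209),(185,215),.01),lLo=((760,209),(98,188),.01),lRi=((148,209),(608,339),.01),lRo=((46,208),(694,362),.01),
sL=((669,84),(158,308),.035),sR=((155,328),(633,239),.035),bFL=((535,84),(263,342),.018),bFR=((273,84),(475,405),.018),stL=((467,284),(360,203),.034),stR=((338,284),(467,232),.034))
Q={}
for k,(p,q,z) in D.items():
    p=W(*p);q=T(*q);t,e=tri(p,q);a=onz(im,*p,z);b=onz(tp,*q,z);Q[k]=(a+b)/2
    print(k,t.round(4),'gap',e.round(4),'wrist',a[:2].round(4),'top',b[:2].round(4))
v=np.mean([Q['hBL']-Q['hFL'],Q['hBR']-Q['hFR']],0);w=np.mean([Q['hFL']-Q['hFR'],Q['hBL']-Q['hBR']],0)
print('yaw',np.degrees(np.arctan2(v[1],v[0])),np.degrees(np.arctan2(w[1],w[0]))-90,(lambda d:np.degrees(np.arctan2(d[1],d[0]))-90)(Q['pL']-Q['pR']),(lambda d:np.degrees(np.arctan2(d[1],d[0]))-90)(Q['lLo']-Q['lRo']))
C=np.mean([Q[k] for k in('hFL','hFR','hBL','hBR')],0);print('C',C,(Q['pL']+Q['pR'])/2,(Q['lLo']+Q['lRo'])/2,np.linalg.norm(Q['pL']-Q['pR']))
y=np.radians(-16);Rf=np.array([[np.cos(y),np.sin(y)],[-np.sin(y),np.cos(y)]])
C=(C+(Q['pL']+Q['pR'])/2)/2
for k in Q: print(k,(Rf@(Q[k]-C)[:2]*1000).round(1))
```

```text
hFL [0.5684 0.1201 0.011 ] gap 0.0019 wrist [0.5674 0.1201] top [0.5693 0.1206]
hFR [ 0.4887 -0.1615  0.0143] gap 0.0006 wrist [ 0.4875 -0.1627] top [ 0.4889 -0.1622]
hBL [0.6885 0.087  0.0064] gap 0.0018 wrist [0.6868 0.0864] top [0.6888 0.0863]
hBR [ 0.6076 -0.1948  0.0144] gap 0.0022 wrist [ 0.6067 -0.1965] top [ 0.609  -0.1956]
pL [0.6095 0.0388 0.0376] gap 0.0015 wrist [0.6087 0.0386] top [0.6102 0.0389]
pR [ 0.5662 -0.1139  0.0401] gap 0.0005 wrist [ 0.5659 -0.1142] top [ 0.5665 -0.1142]
lLi [0.6176 0.0675 0.0142] gap 0.0018 wrist [0.617  0.0684] top [0.6189 0.0678]
lLo [0.6305 0.1115 0.0112] gap 0.0029 wrist [0.6292 0.1119] top [0.6321 0.1116]
lRi [ 0.558  -0.1428  0.0176] gap 0.0007 wrist [ 0.5572 -0.1448] top [ 0.5586 -0.1438]
lRo [ 0.5464 -0.185   0.0177] gap 0.002 wrist [ 0.5448 -0.1876] top [ 0.5476 -0.1865]
sL [0.5701 0.0785 0.032 ] gap 0.002 wrist [0.5694 0.0773] top [0.5709 0.0787]
sR [ 0.6068 -0.1543  0.0266] gap 0.0011 wrist [ 0.6058 -0.1515] top [ 0.6067 -0.1535]
bFL [0.5548 0.0272 0.0298] gap 0.0004 wrist [0.5537 0.0288] top [0.5553 0.0278]
bFR [ 0.5247 -0.0765  0.0177] gap 0.002 wrist [ 0.5244 -0.0755] top [ 0.5251 -0.0773]
stL [ 0.6232 -0.0197  0.0368] gap 0.0003 wrist [ 0.6236 -0.0197] top [ 0.6234 -0.0197]
stR [ 0.6097 -0.0724  0.0281] gap 0.0006 wrist [ 0.6091 -0.0717] top [ 0.6095 -0.0723]
yaw -15.784255849286332 -15.82171929759383 -15.802773950717139 -15.78879585114504
C [ 0.58806483 -0.03794525  0.01      ] [ 0.5878291 -0.037727   0.038    ] [ 0.58840198 -0.0376573   0.01      ] 0.15898703027430752
hFL [-62.4 146.7]
hFR [ -61.6 -147.3]
hBL [ 61.8 146.9]
hBR [  62.8 -146.6]
pL [-0.4 79.6]
pR [  0.1 -79.4]
lLi [ -0.4 110.1]
lLo [ -0.2 155.5]
lRi [   0.5 -110.6]
lRo [   1. -155.]
sL [-49.1 106.4]
sR [  49.2 -105.2]
bFL [-50.3  54.3]
bFR [-50.1 -54.5]
stL [29.2 27.2]
stR [ 29.9 -26.9]
```

```bash
cat >> h.py <<'E'
Cf=np.array([0.588,-0.0378]);yaw=np.radians(-15.8)
def fw(x,y,z): 
    c,s=np.cos(yaw),np.sin(yaw); return (Cf[0]+c*x-s*y,Cf[1]+s*x+c*y,z)
def wf(p):
    c,s=np.cos(yaw),np.sin(yaw); d=np.array(p[:2])-Cf; return (np.array([c*d[0]+s*d[1],-s*d[0]+c*d[1]])*1000).round(1)
def gof(x,y,z):
    print('fix mm',wf(monitor.get_state()['position'])); go(fw(x,y,z),yaw)
E
python3 -c "
from h import *
gof(-.075,0,.06)"
```

```text
fix mm [62.7  7.8]
t 2.67 pos [ 0.6504 -0.0473  0.2558] F [-0.3  0.4 -0.6] w 0.0 toolx [-0.963  0.271  0.004] z [-0.004 -0.    -1.   ]
turn deg [-0.09 -0.24  0.06]
shift after turn [ 0.1377 -0.0078  0.1958]
shift now [ 0.1368 -0.0073  0.1964]
```

```bash
python3 -m pendant '[[[0,-0.2,0],[0.046,-0.0026,0.04],1],[[0,0,0],[0.046,-0.0026,0.04],1],[[0,0,0],[0.046,-0.0026,0.04],1],[[0,0,0],[0,0,0.04],1],[[0,0,0],[0,0,0.036],1],[[0,0,0],[0,0,0],1],[[0,0,0],[0,0,0],1]]'; python3 -c "
from h import *
gof(-.075,0,.0135)"
```

```text
time: 3.55
position: [0.5165, -0.0186, 0.0639]
tool_rot: [0.431, 3.106, 0.001]
ft_force: [0.8, -0.0, 0.2]
grip_width: 0.004
fix mm [-74.  -1.]
t 3.55 pos [ 0.5165 -0.0186  0.0639] F [ 0.8 -0.   0.2] w 0.0 toolx [-0.962  0.272 -0.005] z [ 0.006  0.    -1.   ]
turn deg [ 0.1   0.3  -0.01]
shift after turn [0.001  0.001  0.0504]
shift now [0.0012 0.001  0.0504]
```

```bash
python3 -m pendant '[[[0,0.3,0],[0.001,0.001,0.025],1],[[0,0,0],[0,0,0.020],1],[[0,0,0],[0,0,0],1],[[0,0,0],[0,0,0],1]]'; python3 -c "
from h import *
gof(-.075,0,.0135)"
```

```text
time: 4.05
position: [0.5166, -0.0182, 0.019]
tool_rot: [0.434, 3.111, 0.002]
ft_force: [-0.4, -0.2, -0.3]
grip_width: 0.003
fix mm [-74.   -0.6]
t 4.05 pos [ 0.5166 -0.0182  0.019 ] F [-0.4 -0.2 -0.3] w 0.0 toolx [-0.962  0.273 -0.001] z [ 0.001  0.001 -1.   ]
turn deg [ 0.08  0.05 -0.07]
shift after turn [0.001  0.0006 0.0055]
shift now [0.001  0.0006 0.0055]
```

```bash
python3 -m pendant '[[[0,0,0],[0,0.0005,0.005],1],[[0,0,0],[-0.008,0,0],1],[[0,0,0],[-0.004,0,0],1],[[0,0,0],[-0.004,0,0],1],[[0,0,0],[-0.004,0,0],1],[[0,0,0],[-0.004,0,0],1],[[0,0,0],[0,0,0],1]]'; python3 -c "
from h import *
gof(-.0405,0,.0135);snap('wrist','w3');snap('top','t3');snap('scene','s3')
a=cv2.imread('pics/t3.png');cv2.imwrite('pics/t3c.png',cv2.resize(a[160:255,262:398],None,fx=5.8,fy=5.8,interpolation=cv2.INTER_CUBIC))"
```

```text
time: 4.92
position: [0.5389, -0.0248, 0.0122]
tool_rot: [-0.434, -3.11, -0.0]
ft_force: [-0.6, 0.4, 1.2]
grip_width: 0.003
fix mm [-50.8  -0.8]
t 4.92 pos [ 0.5389 -0.0248  0.0122] F [-0.6  0.4  1.2] w 0.0 toolx [-0.962  0.274  0.001] z [-0.001  0.    -1.   ]
turn deg [-0.   -0.06 -0.09]
shift after turn [-0.0103  0.0008 -0.0013]
shift now [-0.0103  0.0008 -0.0013]
```

View pics/t3c.png

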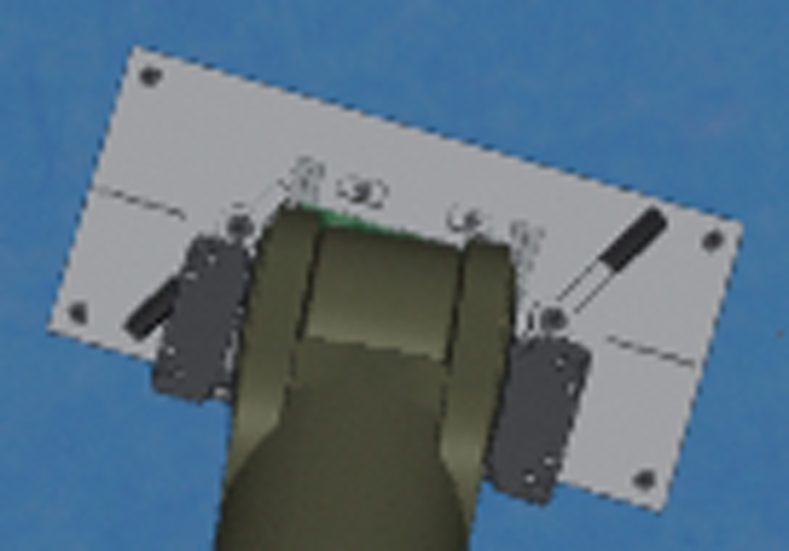

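The board has moved; its far edge shows at about (360,222) in the crop and is close to the stops. I'll keep pushing gently.

```bash
python3 -m pendant '[[[0,0,0],[-0.003,0.0006,-0.0007],1],[[0,0,0],[-0.003,0,0],1],[[0,0,0],[-0.002,0,0],1],[[0,0,0],[0,0,0],1]]'; python3 -c "
from h import *
gof(-.0405,0,.0135)"; python3 -m pendant '[[[0,0,0],[-0.0015,0,0],1],[[0,0,0],[0,0,0],1]]';python3 -c "
from h import *
gof(-.0405,0,.0135)"
```

```text
time: 5.58
position: [0.5466, -0.0263, 0.0129]
tool_rot: [-0.434, -3.11, -0.0]
ft_force: [-0.5, 0.2, -0.4]
grip_width: 0.007
fix mm [-43.   -0.2]
t 5.58 pos [ 0.5466 -0.0263  0.0129] F [-0.5  0.2 -0.4] w 0.01 toolx [-0.962  0.274  0.001] z [-0.001  0.    -1.   ]
turn deg [-0.   -0.08 -0.08]
shift after turn [-0.0025  0.0002 -0.0006]
shift now [-0.0025  0.0002 -0.0006]
time: 5.82
position: [0.5476, -0.0265, 0.0128]
tool_rot: [-0.434, -3.109, -0.001]
ft_force: [-1.0, -0.2, 0.1]
grip_width: 0.005
fix mm [-41.9  -0.1]
t 5.83 pos [ 0.5476 -0.0265  0.0128] F [-1.  -0.2  0.1] w 0.01 toolx [-0.962  0.274  0.002] z [-0.002  0.001 -1.   ]
turn deg [ 0.   -0.12 -0.08]
shift after turn [-0.0014  0.0001 -0.0007]
shift now [-0.0014  0.0001 -0.0007]
```

```bash
for i in 1; do python3 -m pendant '[[[0,0,0],[-0.0015,0,0],1],[[0,0,0],[0,0,0],1]]';python3 -c "
from h import *
gof(-.0405,0,.0135)";done;  python3 -m pendant '[[[0,0,0],[-0.0015,0,0],1],[[0,0,0],[0,0,0],1]]';python3 -c "
from h import *
gof(-.0405,0,.0135)"
```

```text
time: 6.08
position: [0.5479, -0.0266, 0.0126]
tool_rot: [-0.433, -3.107, -0.001]
ft_force: [-4.6, 1.5, 3.5]
grip_width: 0.001
fix mm [-41.6  -0.1]
t 6.08 pos [ 0.5479 -0.0266  0.0126] F [-4.6  1.5  3.5] w 0.0 toolx [-0.962  0.274  0.005] z [-0.004  0.001 -1.   ]
turn deg [-0.   -0.26 -0.07]
shift after turn [-0.0011  0.0001 -0.0009]
shift now [-0.0011  0.0001 -0.0009]
time: 6.32
position: [0.5481, -0.0266, 0.0125]
tool_rot: [-0.433, -3.104, -0.001]
ft_force: [-8.4, 1.6, 6.6]
grip_width: 0.006
fix mm [-41.4  -0.1]
t 6.33 pos [ 0.5481 -0.0266  0.0125] F [-8.4  1.6  6.6] w 0.01 toolx [-0.962  0.273  0.007] z [-0.007  0.002 -1.   ]
turn deg [-0.   -0.42 -0.07]
shift after turn [-0.0009  0.0001 -0.001 ]
shift now [-0.0009  0.0001 -0.001 ]
```

```bash
python3 -m pendant '[[[0,0,0],[0.005,0,0],1],[[0,0,0],[0.012,0,-0.002],1],[[0,0,0],[0,0,-0.045],1],[[0,0,0],[-0.02,0,-0.05],1],[[0,0,0],[-0.04,0.002,-0.045],1],[[0,0,0],[-0.05,0.002,-0.03],1],[[0,0,0],[-0.02,0.002,-0.03],1],[[0,0,0],[0,0,0],1]]'; python3 -m pendant '[[[0,0,0],[0,0,0],1]]';python3 -c "
from h import *
gof(.062,.008,.255);snap('wrist','w4');snap('top','t4')
a=cv2.imread('pics/w4.png'); cv2.imwrite('pics/w4c.png',cv2.resize(a[65:215,182:442],None,fx=3.0,fy=3.0,interpolation=cv2.INTER_CUBIC))"
```

```text
time: 7.32
position: [0.6637, -0.0535, 0.2172]
tool_rot: [0.434, 3.107, -0.0]
ft_force: [-0.8, -1.2, -0.3]
grip_width: 0.005
time: 7.45
position: [0.6603, -0.0525, 0.2138]
tool_rot: [-0.434, -3.108, -0.0]
ft_force: [-0.8, 0.7, -0.3]
grip_width: 0.006
fix mm [73.5  5.5]
t 7.45 pos [ 0.6603 -0.0525  0.2138] F [-0.8  0.7 -0.3] w 0.01 toolx [-0.962  0.274  0.003] z [-0.003  0.001 -1.   ]
turn deg [-0.01 -0.17 -0.09]
shift after turn [ 0.0115  0.0025 -0.0412]
shift now [ 0.0117  0.0024 -0.0412]
```

View pics/w4c.png

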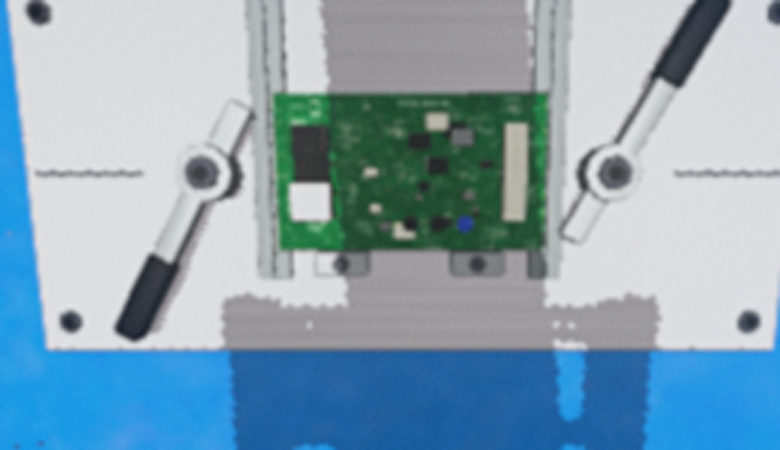

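The board's far edge (crop row 250) sits right on both stop blocks, at (342,262) and (477,262). I'll check the numbers and the tail angles.

Run:
```python
from h import *
im=dict(np.load('pics/w4.npz'))
W=lambda u,v:(182+(u+.5)/3-.5,65+(v+.5)/3-.5)
for n,u,v,z in [('FL',547,93,.018),('FR',275,93,.018),('BL',545,249,.018),('BR',282,249,.018),('pL',616,172,.038),('pR',201,172,.038),('lL',675,173,.01),('lR',40,174,.01),('lR2',142,173,.01),('sR',147,299,.035),('sL',690,45,.035)]:
    print(n,wf(onz(im,*W(u,v),z)))
for th in (61,50,40,30,20,10,0):
    pass
r=np.interp([61,50,40,30,20,10,0],[0,61],[70,55]); P=[]
for th,q in zip(np.radians([61,50,40,30,20,10,0]),r):
    P.append([-q*np.sin(th)-6*np.cos(th)-10.5, 80+q*np.cos(th)-6*np.sin(th)-15])
P=np.array(P);print(P.round(1),np.diff(P,axis=0).round(1))
gof(-.065,.078,.07)
```

```text
FL [-31.3  54.6]
FR [-31.4 -53.4]
BL [29.8 56. ]
BR [ 29.7 -53.2]
pL [-0.8 79.3]
pR [ -0.9 -79.8]
lL [ -0.7 110. ]
lR [  -0.5 -153.8]
lR2 [  -0.9 -111.4]
sR [  48.3 -105.5]
sL [-46.5 105. ]
[[-61.5  86.4]
 [-58.6  97.5]
 [-53.8 107.2]
 [-47.  116.2]
 [-38.4 124.1]
 [-28.1 130.5]
 [-16.5 135. ]] [[ 3.  11.1]
 [ 4.8  9.7]
 [ 6.8  9. ]
 [ 8.6  7.9]
 [10.3  6.4]
 [11.6  4.5]]
fix mm [73.1  5.7]
t 7.55 pos [ 0.6599 -0.0522  0.2134] F [-0.3  0.4 -0.5] w 0.01 toolx [-0.962  0.274  0.004] z [-0.004  0.001 -1.   ]
turn deg [ 0.   -0.23 -0.07]
shift after turn [0.1381 0.0723 0.1434]
shift now [0.1376 0.0721 0.1439]
```

```bash
python3 -m pendant '[[[0,0,0],[0.0345,0.018,0.02],1],[[0,0,0],[0.0345,0.018,0.02],1],[[0,0,0],[0.0345,0.018,0.02],1],[[0,0,0],[0.0345,0.018,0.02],1],[[0,0,0],[0,0,0.04],1],[[0,0,0],[0,0,0.023],1],[[0,0,0],[0,0,0],1],[[0,0,0],[0,0,0],1]]'; python3 -c "
from h import *
gof(-.066,.078,.024)"
```

```text
time: 8.55
position: [0.5482, 0.0545, 0.0726]
tool_rot: [-0.434, -3.111, -0.001]
ft_force: [0.6, 0.1, 0.4]
grip_width: 0.004
fix mm [-63.4  77.9]
t 8.55 pos [0.5482 0.0545 0.0726] F [0.6 0.1 0.4] w 0.0 toolx [-0.962  0.274  0.001] z [-0.001  0.001 -1.   ]
turn deg [ 0.03 -0.06 -0.09]
shift after turn [0.0026 0.0001 0.0486]
shift now [0.0026 0.     0.0486]
```

```bash
python3 -m pendant '[[[0,0,0],[0.0025,0,0.024],1],[[0,0,0],[0,0,0.024],1],[[0,0,0],[0,0,0],1],[[0,0,0],[0,0,0],1]]'; python3 -c "
from h import *
gof(-.0615,.0865,.024);snap('scene','s5')
a=cv2.imread('pics/s5.png'); cv2.imwrite('pics/s5c.png',cv2.resize(a[170:260,250:400],None,fx=5,fy=5,interpolation=cv2.INTER_CUBIC))"
```

```text
time: 9.05
position: [0.5467, 0.0552, 0.0255]
tool_rot: [0.434, 3.111, 0.002]
ft_force: [0.6, -0.9, -0.1]
grip_width: 0.006
fix mm [-65.   78.2]
t 9.05 pos [0.5467 0.0552 0.0255] F [ 0.6 -0.9 -0.1] w 0.01 toolx [-0.962  0.274 -0.   ] z [ 0.001  0.001 -1.   ]
turn deg [ 0.07  0.02 -0.09]
shift after turn [-0.0035  0.0083  0.0015]
shift now [-0.0035  0.0083  0.0015]
```

View pics/s5c.png

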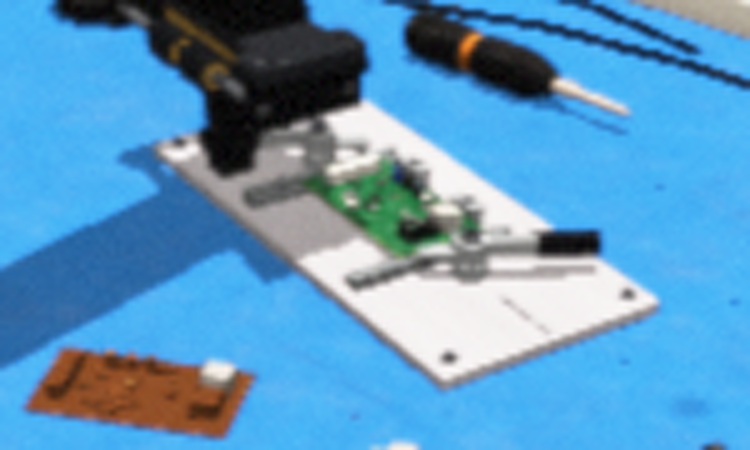

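```bash
python3 -m pendant '[[[0,0,0],[-0.0035,0.0083,0.001],1],[[0,0,0],[-0.0015,0.0055,0],1],[[0,0,0],[-0.0015,0.0055,0],1],[[0,0,0],[-0.0048,0.0097,0],1],[[0,0,0],[-0.0068,0.009,0],1],[[0,0,0],[-0.0086,0.0079,0],1],[[0,0,0],[0,0,0],1]]'; python3 -c "
from h import *
gof(-.0281,.1305,.024);snap('top','t6')
a=cv2.imread('pics/t6.png');cv2.imwrite('pics/t6c.png',cv2.resize(a[160:255,262:398],None,fx=5.8,fy=5.8,interpolation=cv2.INTER_CUBIC))"
```

```text
time: 9.98
position: [0.5849, 0.0932, 0.0229]
tool_rot: [-0.432, -3.111, -0.002]
ft_force: [-0.4, 0.5, -0.9]
grip_width: 0.002
fix mm [-38.6 125.3]
t 9.97 pos [0.5849 0.0932 0.0229] F [-0.4  0.5 -0.9] w 0.0 toolx [-0.962  0.273  0.001] z [-0.     0.001 -1.   ]
turn deg [ 0.05 -0.04 -0.03]
shift after turn [-0.0105  0.0052 -0.0011]
shift now [-0.0105  0.0052 -0.0012]
```

View pics/t6c.png

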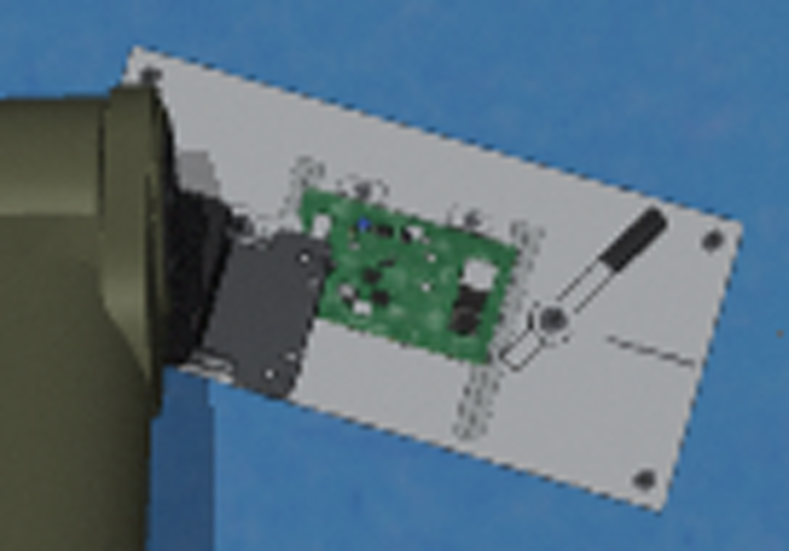

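```bash
python3 -m pendant '[[[0,0,0],[-0.009,0.0045,-0.0005],1],[[0,0,0],[-0.006,0.003,0],1],[[0,0,0],[-0.005,0.001,0],1],[[0,0,0],[0,0,0],1],[[0,0,0],[0,0,0],1]]'; python3 -c "
from h import *
gof(-.0165,.135,.024);snap('wrist','w7');snap('scene','s7')
a=cv2.imread('pics/s7.png'); cv2.imwrite('pics/s7c.png',cv2.resize(a[170:260,250:400],None,fx=5,fy=5,interpolation=cv2.INTER_CUBIC))"
```

```text
time: 10.65
position: [0.6059, 0.0949, 0.0236]
tool_rot: [-0.434, -3.111, -0.001]
ft_force: [0.3, -0.6, -0.0]
grip_width: 0.003
fix mm [-18.9 132.5]
t 10.65 pos [0.6059 0.0949 0.0236] F [ 0.3 -0.6 -0. ] w 0.0 toolx [-0.962  0.274  0.001] z [-0.     0.001 -1.   ]
turn deg [ 0.04 -0.04 -0.08]
shift after turn [-0.0024  0.0025 -0.0004]
shift now [-0.0024  0.0025 -0.0004]
```

View pics/s7c.png

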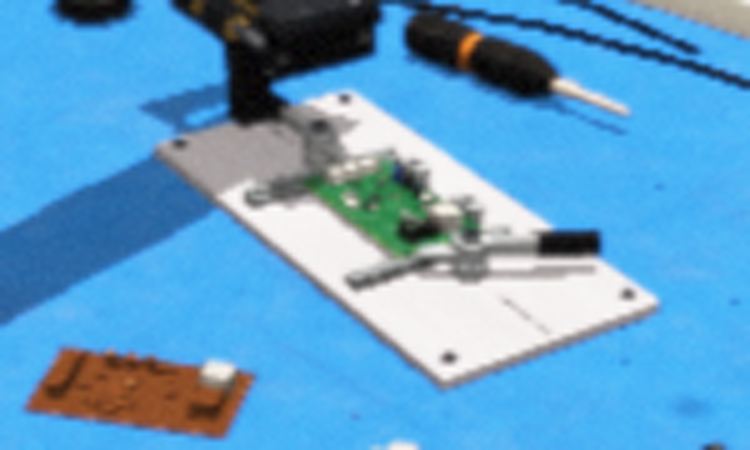

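View pics/w7.png

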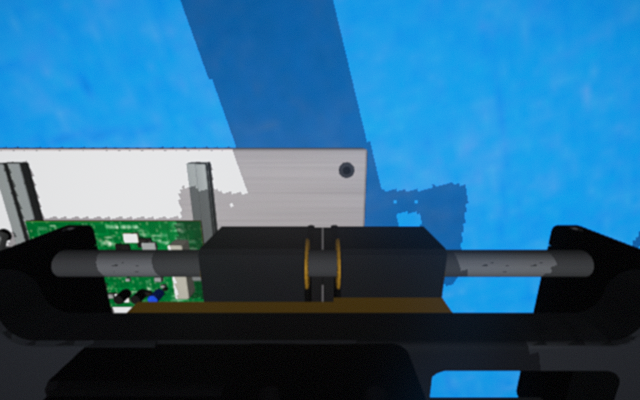

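```bash
python3 -m pendant '[[[0,0,0],[-0.002,0.0015,0],1],[[0,0,0],[0,0,0],1],[[0,0,0],[0,0,0],1]]'; python3 -c "
from h import *
gof(-.0165,.135,.024)"; python3 -m pendant '[[[0,0,0],[0.01,0,0],1],[[0,0,0],[0.008,0,-0.004],1],[[0,0,0],[0,0,-0.05],1],[[0,0,0],[-0.02,-0.03,-0.05],1],[[0,0,0],[-0.03,-0.035,-0.04],1],[[0,0,0],[-0.035,-0.04,-0.03],1],[[0,0,0],[-0.01,-0.02,-0.03],1],[[0,0,0],[0,0,0],1]]'; python3 -m pendant '[[[0,0,0],[0,0,0],1]]';python3 -c "
from h import *
gof(.064,-.078,.07);snap('wrist','w8');snap('top','t8')
a=cv2.imread('pics/w8.png'); cv2.imwrite('pics/w8c.png',cv2.resize(a[65:215,182:442],None,fx=3.0,fy=3.0,interpolation=cv2.INTER_CUBIC))"
```

```text
time: 11.12
position: [0.6076, 0.0957, 0.0233]
tool_rot: [-0.434, -3.11, -0.001]
ft_force: [-0.6, 0.0, 1.1]
grip_width: 0.009
fix mm [-17.5 133.8]
t 11.12 pos [0.6076 0.0957 0.0233] F [-0.6  0.   1.1] w 0.01 toolx [-0.962  0.274  0.002] z [-0.002  0.001 -1.   ]
turn deg [ 0.01 -0.11 -0.08]
shift after turn [-0.001   0.0012 -0.0007]
shift now [-0.001   0.0012 -0.0007]
time: 12.12
position: [0.649, -0.0491, 0.2304]
tool_rot: [0.441, 3.107, 0.0]
ft_force: [1.1, -0.3, -1.1]
grip_width: 0.004
time: 12.25
position: [0.6472, -0.0442, 0.2264]
tool_rot: [-0.432, -3.109, -0.002]
ft_force: [0.2, 0.3, -0.5]
grip_width: 0.004
fix mm [58.7 10. ]
t 12.25 pos [ 0.6472 -0.0442  0.2264] F [ 0.2  0.3 -0.5] w 0.0 toolx [-0.962  0.272  0.003] z [-0.003  0.002 -1.   ]
turn deg [ 0.06 -0.18 -0.01]
shift after turn [-0.0053 -0.088   0.1564]
shift now [-0.0058 -0.0882  0.1563]
```

View pics/w8c.png

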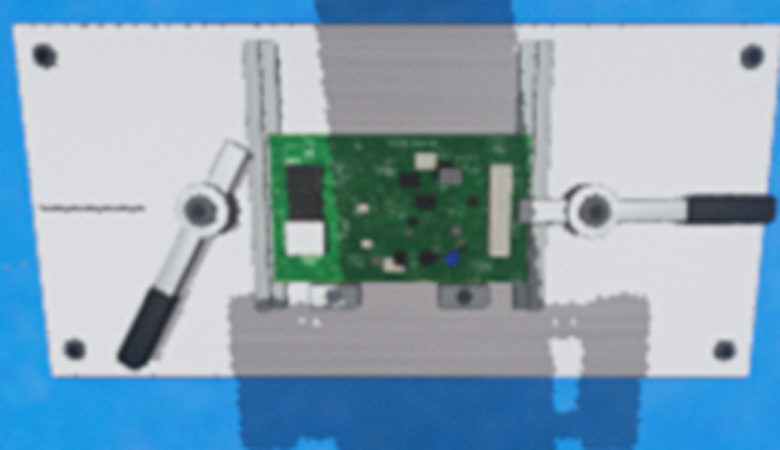

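The left tail now lies over its dark line and the nose is square over the board's end. I'll measure its angle, then do the right one.

```bash
cat >> h.py <<'E'
def ang(im,box,side):
    # sleeve mask -> axis & centre angle about pivot in fixture
    c=im['color'].astype(int); m=((c.max(2)<75)).astype(np.uint8)*roi(c.shape[:2],box)
    n,l,s,ce=cv2.connectedComponentsWithStats(m); i=1+np.argmax(s[1:,4]); v,u=np.nonzero(l==i)
    P=np.array([wf(onz(im,a,b,.035)) for a,b in zip(u,v)]); ctr=P.mean(0); w=np.linalg.svd(P-ctr)[2][0]
    if w[1]*side<0: w=-w
    print('n',s[i],'centre',ctr.round(1),'axis angle deg',np.degrees(np.arctan2(-w[0]*side,w[1]*side)).round(2),'extent',(np.ptp((P-ctr)@w)).round(1))
E
python3 - <<'E'
from h import *
for f,b in(('w8',(402,118,442,150)),('t8',(275,185,300,205))):
    im=dict(np.load('pics/%s.npz'%f))
    try: ang(im,b,1)
    except Exception as e: print(e)
im=dict(np.load('pics/w8.npz'))
W=lambda u,v:(182+(u+.5)/3-.5,65+(v+.5)/3-.5)
for n,u,v,z in [('pL',595,211,.038),('pR',201,210,.038),('lR',40,207,.01),('lR2',142,208,.01),('sL0',689,209,.035),('sL1',774,209,.035)]: print(n,wf(onz(im,*W(u,v),z)))
E
```

```text
n [411 131  29   8 220] centre [ -1.3 134.6] axis angle deg 0.31 extent 33.8
n [278 191  13   7  56] centre [-1.000e-01  1.358e+02] axis angle deg -0.94 extent 37.9
pL [-0.8 79.2]
pR [ -1.  -79.3]
lR [  -1.4 -156.2]
lR2 [  -1. -112.]
sL0 [ -1.5 117.8]
sL1 [ -1.5 152.3]
```

```bash
python3 -m pendant '[[[0,0,0],[-0.004,-0.044,0.025],1],[[0,0,0],[-0.004,-0.044,0.04],1],[[0,0,0],[0,0,0.045],1],[[0,0,0],[0,0,0.044],1],[[0,0,0],[0,0,0],1],[[0,0,0],[0,0,0],1]]'; python3 -c "
from h import *
gof(.066,-.078,.024)"
```

```text
time: 13.1
position: [0.632, -0.1319, 0.0744]
tool_rot: [-0.432, -3.111, -0.0]
ft_force: [0.0, -0.3, -0.1]
grip_width: 0.005
fix mm [ 68.  -78.6]
t 13.1 pos [ 0.632  -0.1319  0.0744] F [ 0.  -0.3 -0.1] w 0.0 toolx [-0.962  0.272  0.   ] z [-0.  0. -1.]
turn deg [ 0.01 -0.03 -0.01]
shift after turn [0.002  0.0006 0.0504]
shift now [0.002  0.0006 0.0504]
```

```bash
python3 -m pendant '[[[0,0,0],[0.001,0.0006,0.026],1],[[0,0,0],[0,0,0.024],1],[[0,0,0],[0,0,0],1],[[0,0,0],[0,0,0],1]]'; python3 -c "
from h import *
gof(.0615,-.0865,.024);snap('top','t9')
a=cv2.imread('pics/t9.png');cv2.imwrite('pics/t9c.png',cv2.resize(a[160:255,262:398],None,fx=5.8,fy=5.8,interpolation=cv2.INTER_CUBIC))"
```

```text
time: 13.6
position: [0.632, -0.1319, 0.0255]
tool_rot: [0.433, 3.11, 0.001]
ft_force: [0.1, -0.4, -0.4]
grip_width: 0.009
fix mm [ 67.9 -78.5]
t 13.6 pos [ 0.632  -0.1319  0.0255] F [ 0.1 -0.4 -0.4] w 0.01 toolx [-0.962  0.273 -0.002] z [ 0.002  0.    -1.   ]
turn deg [ 0.03  0.1  -0.06]
shift after turn [ 0.0064 -0.008   0.0015]
shift now [ 0.0064 -0.008   0.0015]
```

View pics/t9c.png

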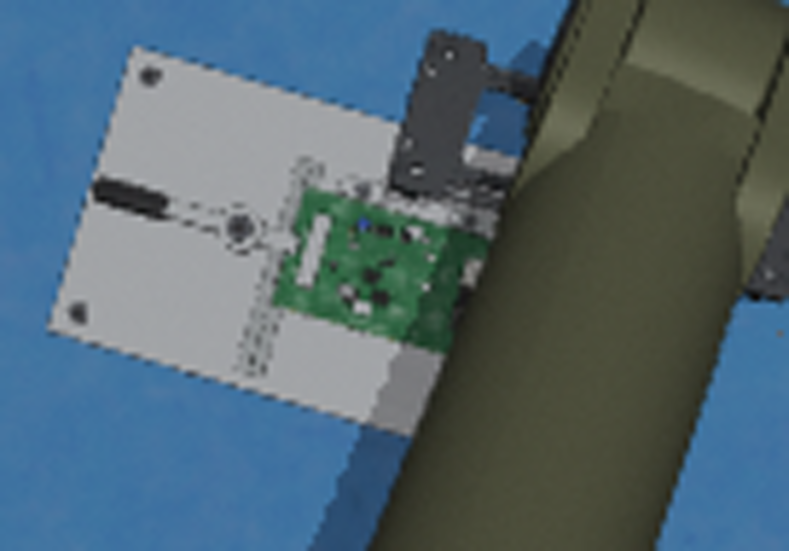

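```bash
python3 -m pendant '[[[0,0,0],[0.0055,-0.008,0.001],1],[[0,0,0],[0.0015,-0.0055,0],1],[[0,0,0],[0.0015,-0.0055,0],1],[[0,0,0],[0.0048,-0.0097,0],1],[[0,0,0],[0.0068,-0.009,0],1],[[0,0,0],[0.0086,-0.0079,0],1],[[0,0,0],[0,0,0],1]]'; python3 -c "
from h import *
gof(.0165,-.134,.024)"
```

```text
time: 14.52
position: [0.5887, -0.1693, 0.0222]
tool_rot: [-0.437, -3.108, 0.001]
ft_force: [0.3, -0.4, 0.7]
grip_width: 0.004
fix mm [  36.5 -126.3]
t 14.53 pos [ 0.5887 -0.1693  0.0222] F [ 0.3 -0.4  0.7] w 0.0 toolx [-0.961  0.275  0.003] z [-0.003 -0.    -1.   ]
turn deg [-0.06 -0.14 -0.19]
shift after turn [ 0.02   -0.0077 -0.0018]
shift now [ 0.02   -0.0077 -0.0017]
```

```bash
python3 -m pendant '[[[0,0,0],[0.009,-0.004,-0.0015],1],[[0,0,0],[0.006,-0.003,0],1],[[0,0,0],[0.003,-0.001,0],1],[[0,0,0],[0,0,0],1],[[0,0,0],[0,0,0],1]]'; python3 -c "
from h import *
gof(.0155,-.134,.024);snap('wrist','w10');snap('scene','s10')
a=cv2.imread('pics/s10.png'); cv2.imwrite('pics/s10c.png',cv2.resize(a[170:260,250:400],None,fx=5,fy=5,interpolation=cv2.INTER_CUBIC))"
```

```text
time: 15.15
position: [0.5704, -0.1706, 0.0236]
tool_rot: [-0.434, -3.109, 0.0]
ft_force: [0.9, -1.2, -0.4]
grip_width: 0.006
fix mm [  19.2 -132.6]
t 15.15 pos [ 0.5704 -0.1706  0.0236] F [ 0.9 -1.2 -0.4] w 0.01 toolx [-0.962  0.274  0.002] z [-0.002  0.    -1.   ]
turn deg [-0.02 -0.14 -0.08]
shift after turn [ 0.0037 -0.0014 -0.0004]
shift now [ 0.0037 -0.0014 -0.0004]
```

View pics/s10c.png

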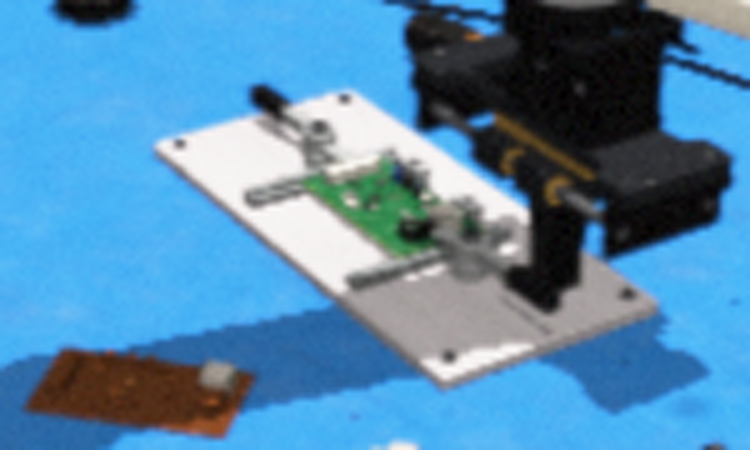

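View pics/w10.png

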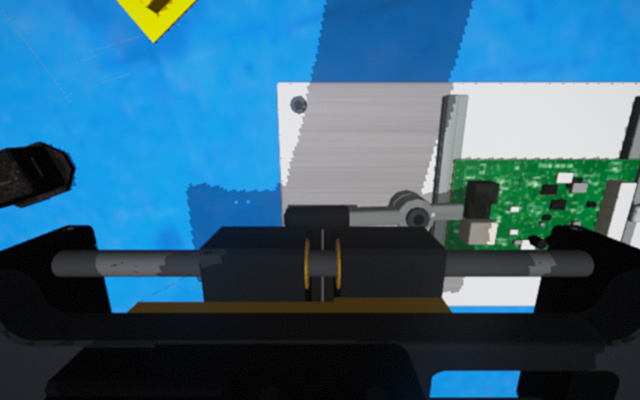

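Run:
```python
from h import *
a=cv2.imread('pics/w10.png'); cv2.imwrite('pics/w10c.png',cv2.resize(a[185:240,275:495],None,fx=3.6,fy=3.6,interpolation=cv2.INTER_CUBIC))
```

```text
(no output)
```

View pics/w10c.png

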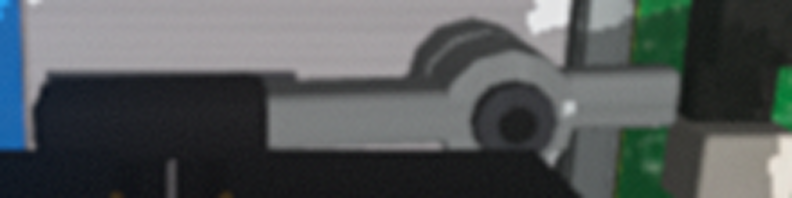

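```bash
python3 -m pendant '[[[0,0,0],[0.0028,-0.001,0],1],[[0,0,0],[0,0,0],1],[[0,0,0],[0,0,0],1]]'; python3 -c "
from h import *
gof(.0155,-.134,.024)
snap('wrist','w11');a=cv2.imread('pics/w11.png'); cv2.imwrite('pics/w11c.png',cv2.resize(a[185:240,275:495],None,fx=3.6,fy=3.6,interpolation=cv2.INTER_CUBIC))"
```

```text
time: 15.62
position: [0.5679, -0.1705, 0.0238]
tool_rot: [-0.434, -3.11, -0.001]
ft_force: [1.1, 0.6, 0.1]
grip_width: 0.004
fix mm [  16.8 -133.2]
t 15.62 pos [ 0.5679 -0.1705  0.0238] F [1.1 0.6 0.1] w 0.0 toolx [-0.962  0.274  0.002] z [-0.001  0.001 -1.   ]
turn deg [ 0.01 -0.09 -0.08]
shift after turn [ 0.0013 -0.0008 -0.0002]
shift now [ 0.0013 -0.0008 -0.0002]
```

View pics/w11c.png

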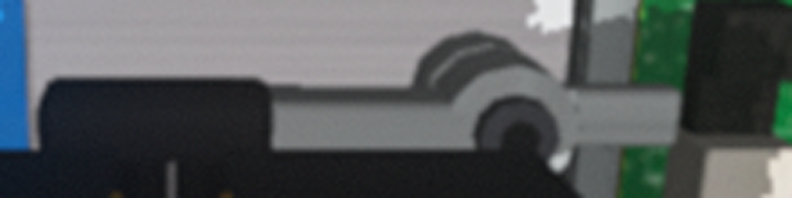

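```bash
python3 -m pendant '[[[0,0,0],[0.0012,-0.0005,0],1],[[0,0,0],[0,0,0],1],[[0,0,0],[0,0,0],1]]'; python3 -c "
from h import *
gof(.0155,-.134,.024)"; python3 -m pendant '[[[0,0,0],[-0.01,0,0],1],[[0,0,0],[-0.008,0,-0.004],1],[[0,0,0],[0,0,-0.05],1],[[0,0,0],[-0.005,0.035,-0.05],1],[[0,0,0],[-0.01,0.04,-0.04],1],[[0,0,0],[-0.01,0.04,-0.03],1],[[0,0,0],[-0.005,0.02,-0.03],1],[[0,0,0],[0,0,0],1]]'; python3 -m pendant '[[[0,0,0],[0,0,0],1]]';python3 -c "
from h import *
gof(.06,.0,.25);snap('wrist','w12');snap('top','t12')
a=cv2.imread('pics/w12.png'); cv2.imwrite('pics/w12c.png',cv2.resize(a[65:215,182:442],None,fx=3.0,fy=3.0,interpolation=cv2.INTER_CUBIC))"
```

```text
time: 16.05
position: [0.5667, -0.1707, 0.0239]
tool_rot: [-0.434, -3.11, -0.001]
ft_force: [2.6, 1.1, 0.1]
grip_width: 0.002
fix mm [  15.7 -133.6]
t 16.05 pos [ 0.5667 -0.1707  0.0239] F [2.6 1.1 0.1] w 0.0 toolx [-0.962  0.274  0.001] z [-0.001  0.001 -1.   ]
turn deg [ 0.02 -0.07 -0.08]
shift after turn [ 0.0002 -0.0004 -0.0001]
shift now [ 0.0002 -0.0004 -0.0001]
time: 17.05
position: [0.6523, -0.0522, 0.2302]
tool_rot: [0.428, 3.109, 0.001]
ft_force: [-0.6, -0.6, -0.7]
grip_width: 0.003
time: 17.18
position: [0.6493, -0.0555, 0.2269]
tool_rot: [-0.436, -3.108, 0.001]
ft_force: [-0.1, -0.2, -0.7]
grip_width: 0.002
fix mm [63.8 -0.3]
t 17.18 pos [ 0.6493 -0.0555  0.2269] F [-0.1 -0.2 -0.7] w 0.0 toolx [-0.961  0.275  0.003] z [-0.003 -0.    -1.   ]
turn deg [-0.08 -0.17 -0.15]
shift after turn [ 0.0038  0.0003 -0.0231]
shift now [ 0.0039  0.0003 -0.0231]
```

View pics/w12c.png

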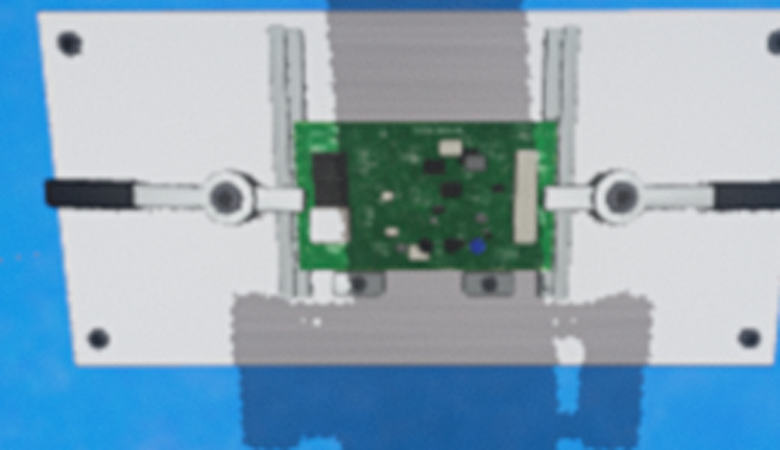

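Run:
```python
from h import *
im=dict(np.load('pics/w12.npz'))
ang(im,(194,120,228,140),-1); ang(im,(418,115,455,145),1)
W=lambda u,v:(182+(u+.5)/3-.5,65+(v+.5)/3-.5)
for n,u,v,z in [('pL',621,196,.038),('pR',227,197,.038),('R0',50,192,.035),('R1',132,195,.035),('noseR',300,199,.0235),('armR',136,196,.031),('noseL',547,197.5,.0235),('FL',557,123,.018),('FR',296,123,.018)]: print(n,wf(onz(im,*W(u,v),z)))
t=dict(np.load('pics/t12.npz')); ang(t,(360,210,390,230),-1)
a=cv2.imread('pics/t12.png');cv2.imwrite('pics/t12c.png',cv2.resize(a[160:255,262:398],None,fx=5.8,fy=5.8,interpolation=cv2.INTER_CUBIC))
a=cv2.imread('pics/w12.png');cv2.imwrite('pics/w12d.png',np.vstack([cv2.resize(a[105:155,192:292],None,fx=6,fy=6,interpolation=cv2.INTER_CUBIC),cv2.resize(a[105:155,355:455],None,fx=6,fy=6,interpolation=cv2.INTER_CUBIC)]))
```

```text
n [198 125  28   9 229] centre [  -2.3 -135.8] axis angle deg -1.0 extent 33.4
n [421 126  28   9 206] centre [ -1.3 135. ] axis angle deg 1.79 extent 32.9
pL [-1.3 78.7]
pR [ -1.1 -79.3]
R0 [  -3.2 -151.5]
R1 [  -1.9 -118.4]
noseR [ -0.1 -52.1]
armR [  -1.5 -118.2]
noseL [-0.5 51.1]
FL [-30.5  55. ]
FR [-30.7 -53.4]
n [370 218  13   7  54] centre [  -1.5 -135.2] axis angle deg -1.03 extent 35.6
```

View pics/w12d.png

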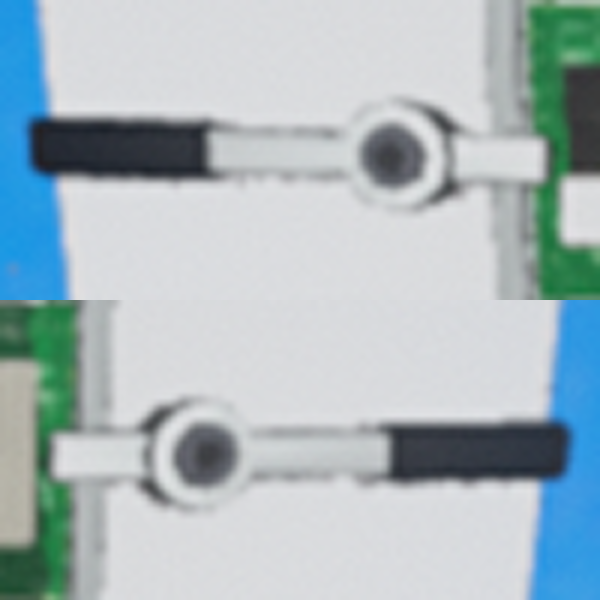

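View pics/t12c.png

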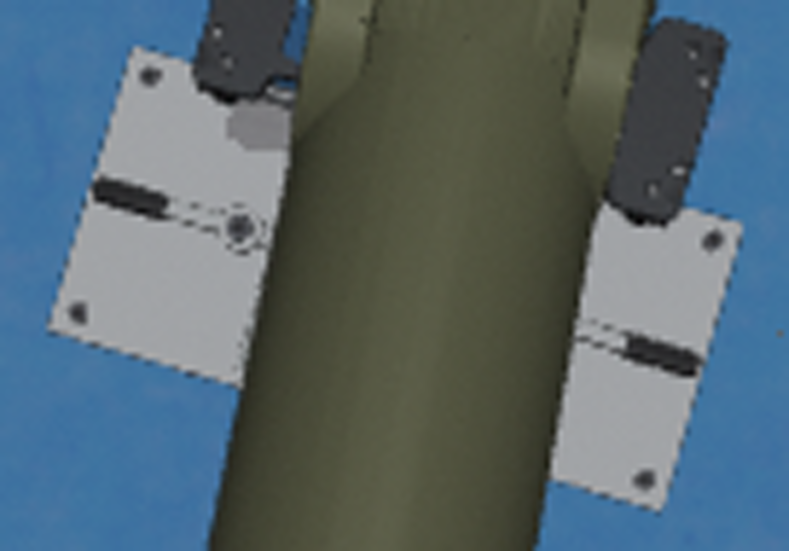

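```bash
python3 -m pendant '[[[0,0,0],[0,0,-0.01],1],[[0,0,0],[0,0,0],1],[[0,0,0],[0,0,0],1]]'
python3 - <<'E'
from h import *
snap('top','t13');snap('scene','s13');go((0.65,-.05,.25))
for n in 'ts':
    a=cv2.imread('pics/%s0.png'%('top' if n=='t' else 'scene'));b=cv2.imread('pics/%s13.png'%n)
    d=(cv2.absdiff(a,b).max(2)>40).astype(np.uint8)*255; cv2.imwrite('pics/d%s.png'%n,b if n=='s' else d)
E
```

```text
time: 17.65
position: [0.6499, -0.0544, 0.2378]
tool_rot: [-0.434, -3.11, -0.001]
ft_force: [-0.3, -0.3, 0.2]
grip_width: 0.007
t 17.75 pos [ 0.6498 -0.0542  0.2375] F [-0.7 -1.   0.4] w 0.01 toolx [-0.962  0.274  0.002] z [-0.002  0.001 -1.   ]
shift now [ 0.001   0.0041 -0.0125]
```

View pics/dt.png

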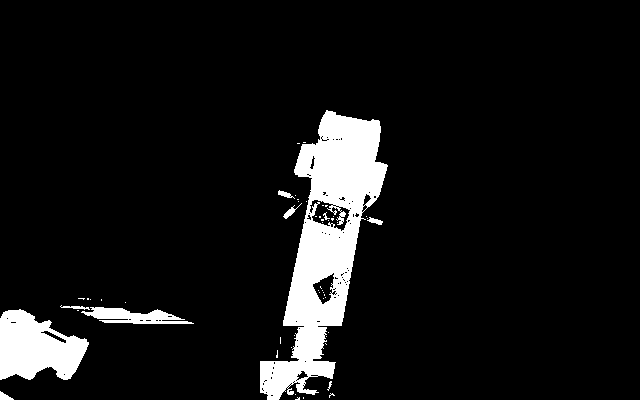

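View pics/ds.png

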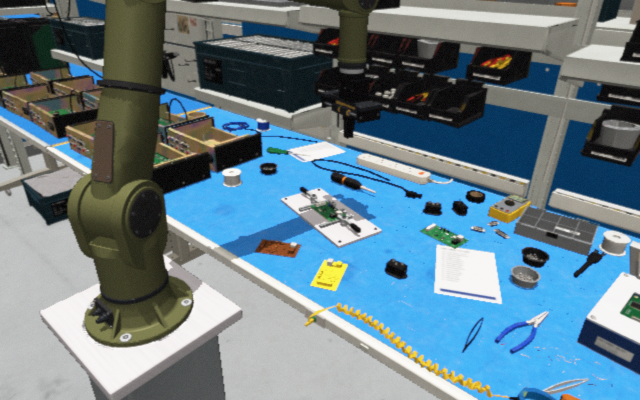

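The only changes on the bench are the arm itself and the two tails. The bystanders in view (reel, inlet, driver, dish) have not moved, and the gripper hangs clear at z 0.24 m. Handing in.

```bash
python3 -c "
from h import *
print(order.close_job())"
```

```text
the job is handed in; nothing more can be done
None
```

I pushed the board home against both back stops, then turned the left and right keepers until each tail lay over its dark line. I handed the job in at about 18 s of the 61 s allowed.

**Board:** the push stopped with a contact force of about 8 N. Afterwards the wrist camera put the front edge at fixture x −30.5 and −30.7 mm at its two ends; −31 mm is home. The board was square to the stops.

**Left keeper:** it ended at about +0.5°, measured from nose to tail. The fits to its tail sleeve disagreed, ranging from −0.9° to +1.8°.

**Right keeper:** it ended slightly past square, at about −1.0° to −1.6°. I left it there, because pushing it back would not have been any more precise.

**Surroundings:** comparing the top view before and after showed only the arm and the two tails changed on the bench. The screwdriver was partly hidden by the arm in the top view, but the scene camera showed it in place. The gripper was clear of everything when I handed in.

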